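# Trim the lamp dimmer by its inner knob

### The arm

A 6-joint arm with a two-finger parallel gripper is mounted at the origin on the work surface. World frame = base frame: x ahead of the robot, y to its left, z up, the work surface at z = 0. Lengths are in m, angles in degrees, forces in N, time in s.
With the tool pointing down it reaches from about 0.35 to 1 m from the base axis. Payload 7.1 kg.
Tool frame: the origin (TCP) lies on the centre line of the jaws, within the pads' length; the fingertips stand 14 mm ahead of it and the grasp point (between the pads) lies 5 mm behind it (robot.nose_length is the distance from the TCP to the fingertips, in m); z points along the fingers, y is the line along which they close (so a half turn about z gives the same grasp; the last joint's range is limited). The gripper opens to 85 mm and grips with 20 to 120 N. Pads are 22 mm wide; open, the fingers measure 114 mm over their backs; the gripper's body (76 mm by 85 mm) begins 54 mm behind the grasp point. The pads swing forward as they close: fully open they stand 13 mm farther back than shut.
Start: joints at [-71.906, 24.242, 93.386, -0, 62.372, -1.089], TCP at [0.205, -0.59, 0.245] pointing down, gripper open.
Joint ranges: [-172.04, 172.04], [-51.8, 120.97], [4.93, 147.93], [-75.15, 255.16], [6.16, 154.13], [-145.62, 145.62]. Speed limits (degrees/s): [136.94, 136.94, 172.46, 180, 180, 180].

### API

Orientations are given as a 3x3 rotation matrix whose columns are the frame's x, y, z axes.
In Python, from station import robot gives the robot as it stands.
- The arm moves only by the tool move_arm, never from a script. Its arguments are lists of equal length, an entry for each row: "linear": the shift along the world's x, y, z in units of 4 cm (1.0 is 4 cm), a list of three; "rot": the turn, a rotation vector about the world's x, y, z in units of 0.12 rad (1.0 is 0.12 rad), a list of three; "gripper": the closure, from -1 (fully open) to 1 (shut). In form: {"linear": [[tx, ty, tz], ...], "rot": [[wx, wy, wz], ...], "gripper": [gripper, ...]}. A call has 1 to 12 rows; each row shifts and turns the commanded pose from where the row before left it; what a row does not reach is not made up. A row lasts 1/12 s, in which the tool goes at most 41.7 mm and 7.16 degrees, less where a joint would pass 70% of its speed; a pose out of reach is approached as far as the arm can. A call with a number of a shift or a turn outside -1 to 1 is refused whole. A call with a gripper value outside its range is refused whole. The fingers move at their own pace and stop on an object; the grip force is fixed at half the most. Time passes only in rows, so rows that do not move let the fingers close. It gives the time, the measured TCP pose, the force, the opening and the grip force at its end, in the units of the state.
- robot.observe(): the state, without advancing time (a new reading comes with each control period).
- robot.get_image(name): name is "scene" or "top" or "wrist"; returns a dict with "frame" (420x560x3 uint8, blue, green, red), "K" (3x3 intrinsics, pixels), "origin" and "orientation" of the camera in the world; the wrist camera has in their place "T_tool_cam" (4x4, takes a point from camera to tool coordinates, whose origin is the TCP and whose axes are the flange's). Camera axes: x right, y up, looking along -z (the intrinsics and any distortion apply to the point x, -y, -z); pixel columns grow to the right and rows downward; lengths in m; the calibration is good to about 2 mm. A picture is of the moment at which its call begins: read the wrist's pose just before it. There is no depth.
- robot.sign_off(): hands the job in; it is judged then, once.
The state is a dict: "time": time; "q": joint angles; "joint_vel": joint speeds; "joint_efforts": joint torques, N m; "eef_pos": TCP position; "tcp_rot": TCP orientation; "wrist_force": force on the tool from outside, world axes, zero at the start; "wrist_torque": the same for the moment, N m; "width": finger opening in m; "gripper_force": force on a finger pad.
Only numpy, scipy, OpenCV 4.12 (cv2) and the standard library are available. Lean on these libraries where they do the work, as an engineer would, in place of code of your own. Each camera call takes 0.05 s, during which the arm holds its last target. There are 200 camera calls.

### The job

On the dimmer box with the amber top, turn the tall silver inner knob so that its black line points at the white mark on the box's top, and leave the wide black ring knob around its foot as it is. Do not shift the chrome headlamp that lies on the bench, and let go of the knob when you are done.

Things in the scene. Friction and masses are not known exactly. Their poses are not given: they have to be found in the camera images.
- amber_dimmer: Fixed grey dimmer box with amber top, 140x150x45 mm (x,y,z); a like box has a blue top. Origin: centre of underside, z up, on the knobs' common upright axis. Outer knob: black ring, 64 mm across, 45 to 61 mm above the bench. Inner knob: round silver cylinder, 34 mm across, 61 to 95 mm. White mark: 20x7 mm bar on the top, 39 to 59 mm from the axis towards +x. All else on the top is below 56 mm
- amber_dimmer_inner (a joint): Angle of the amber box's inner knob: 0 when its black line (centre to rim, then down its side) points at the white mark; grows clockwise seen from above; stops at -2.3 and 2.3 rad. Starts between -1.3 and -0.5, so turns clockwise to the mark. Light friction (0.03 N m), stays where it is left, not linked to the outer knob
- amber_dimmer_outer_line (a point): the short white line on the top of the outer ring knob of the amber box: a point 30 mm from the axis, 61 mm above the bench; it goes round with that knob, which turns freely with light friction (0.04 N m)
- headlamp: loose chrome motorcycle headlamp lying on its back with its glass up, 116 mm across, 68 mm high, about 0.45 kg. Origin: centre of its underside, z up

How it is judged:
By the outcome, as a careful person would: the job done as asked, in the order asked, and still so for the second after the job is handed in, with the robot touching nothing.
It also fails if it takes over 35 s, if anything falls off the work surface, if the arm or the gripper's body presses on something with over 40 N, if the wrist force passes 120 N, or if a joint passes its speed limit or range.

## Working session

There is one attempt and no reset: what is moved stays moved. The work goes in short steps, Python scripts to look and compute and a tool call to move; the robot and the scene stay as the last step left them, time stands still between calls to the robot, and variables do not carry over. Pictures are saved under pics/ and viewed, at most 10 in all, crops included, and the job is handed in when it is done.

Besides the shell and the picture viewer there is one more tool, called after "Call:" as name(argument=value, ...) on one line, values as JSON. move_arm: Moves the arm, as the interface text tells. Shifts and turns lie within -1 to 1; 1 stands for 4 cm of shift or 0.12 rad of turn. Its arguments: {"type":"object","properties":{"linear":{"type":"array","items":{"type":"array","items":{"type":"number"}}},"rot":{"type":"array","items":{"type":"array","items":{"type":"number"}}},"gripper":{"type":"array","items":{"type":"number"}}},"required":["linear","rot","gripper"]}

```bash
mkdir -p pics; cat > h.py <<'E'
import numpy as np, cv2
from station import robot
def snap(n,f):
    im=robot.get_image(n); cv2.imwrite('pics/'+f,im['frame']); np.savez('pics/'+f+'.npz',**{k:np.array(v) for k,v in im.items() if k!='frame'}); return im
def ray(f,u,v,z,st=None):
    d=np.load('pics/'+f+'.npz'); K=d['K']
    r=np.linalg.inv(K)@[u,v,1]; r=np.array([r[0],-r[1],-r[2]])
    if 'origin' in d: o,R=d['origin'],d['orientation']
    else:
        T=d['T_tool_cam'];Rt=np.array(st['tcp_rot']); o=np.array(st['eef_pos'])+Rt@T[:3,3]; R=Rt@T[:3,:3]
    w=R@r; return o+w*(z-o[2])/w[2]
E
python3 - <<'E'
from h import *
a=snap('top','top1.png');b=snap('scene','scene1.png')
print([k for k in a], a['origin'],robot.observe())
E
```

```text
['frame', 'K', 'origin', 'orientation'] [0.5081567  0.00325983 0.97310073] {'time': 0.1, 'q': array([-7.19064324e+01,  2.42797536e+01,  9.34271607e+01,  1.19286785e-03,
        6.23714452e+01, -1.08848095e+00]), 'joint_vel': array([ 0.01146082, -0.07173656, -0.10049458, -0.04042691,  0.12339711,
        0.10241413]), 'joint_efforts': array([-1.94540524e-03, -5.58428872e+01, -2.82445621e+01, -5.79666039e-05,
        3.05892754e-03,  2.81406540e-05]), 'eef_pos': array([ 0.20524143, -0.58984204,  0.24462593]), 'tcp_rot': array([[ 9.44482547e-01,  3.28561336e-01, -4.07211135e-04],
       [ 3.28561586e-01, -9.44481646e-01,  1.30573025e-03],
       [ 4.44090315e-05, -1.36703336e-03, -9.99999065e-01]]), 'wrist_force': array([-0.30140738,  0.58998315,  0.95768964]), 'wrist_torque': array([-0.01568955,  0.02167229,  0.038919  ]), 'gripper_force': 0.0, 'width': 0.08546915972263344}
```

View pics/top1.png

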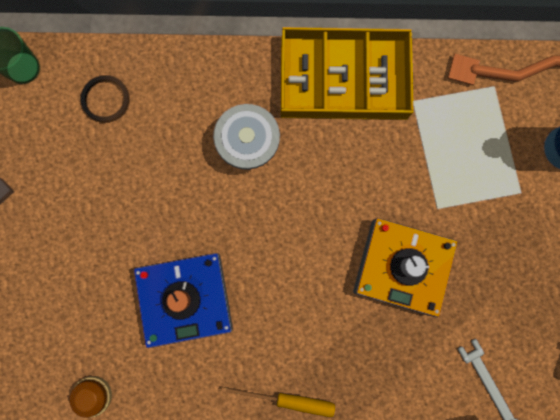

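View pics/scene1.png

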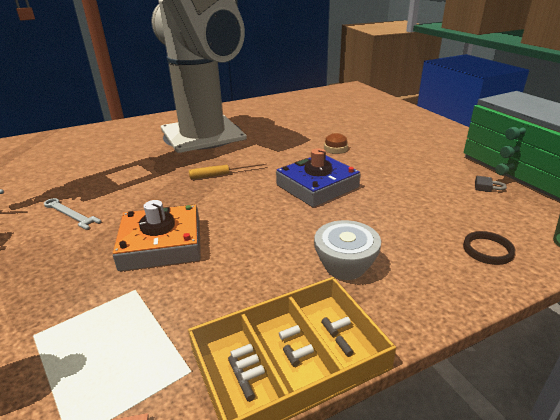

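The top view shows the amber box with its silver knob top near (415,266) and white mark near (415,240). The headlamp at (247,136) is well clear. I'll enlarge the amber box.

```bash
python3 - <<'E'
from h import *
f=cv2.imread('pics/top1.png')[215:320,350:470]
cv2.imwrite('pics/c1.png',cv2.resize(f,None,fx=5,fy=5,interpolation=cv2.INTER_CUBIC))
E
```

```text
(no output)
```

View pics/c1.png

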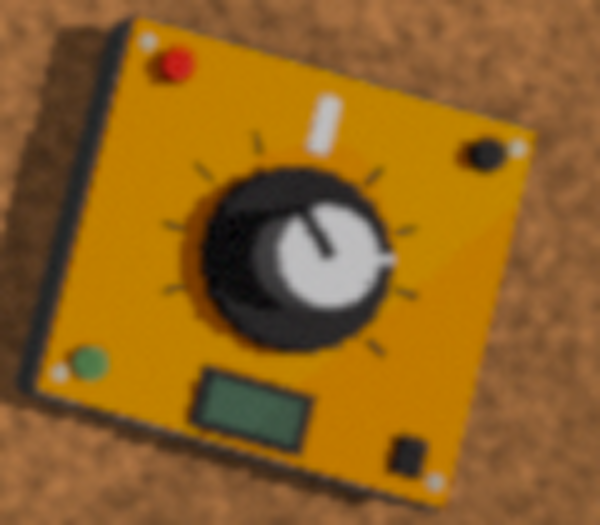

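The crop shows the silver top centred at (329,257) and its black line ending at (303,208). The mark runs (330,97) to (318,152), and the ring's white line is near (387,260).

```bash
python3 - <<'E'
from h import *
P=lambda u,v,z: ray('top1.png',350+(u-2)/5,215+(v-2)/5,z)
ang=lambda d: np.degrees(np.arctan2(d[1],d[0]))
k=P(329,257,.095);r=P(296,259,.061);l=P(303,208,.095);m1=P(330,97,.045);m0=P(318,152,.045)
c=[P(*x,.045) for x in((135,18),(535,133),(445,508),(35,388))]
print('knob',k,'ring',r,'box',np.mean(c,0),'sides',[np.linalg.norm(c[i]-c[i-1]) for i in range(4)])
b=np.mean(c,0)
print('line',ang(l-k),'mark',ang(m1-m0),ang((m1+m0)/2-k),ang((m1+m0)/2-b),'box x',ang(c[0]-c[3]),ang(c[1]-c[2]), 'outer',ang(P(387,260,.061)-r))
print(np.load('pics/top1.png.npz')['orientation'])
E
```

```text
knob [ 0.53180181 -0.2423532   0.095     ] ring [ 0.5318758 -0.2405322  0.061    ] box [ 0.53191191 -0.24183072  0.045     ] sides [np.float64(0.1342745242567607), np.float64(0.14518442189275568), np.float64(0.1344003135327454), np.float64(0.14638376025205962)]
line 27.379682711210464 mark -13.355372448223761 -15.469691417665883 -16.087957902971123 box x -15.578281120017959 -15.066826025750148 outer -89.81496929721743
[[ 0.01397204  0.9920882  -0.12476288]
 [-0.99987262  0.01482528  0.00591303]
 [ 0.0077159   0.12466437  0.99216897]]
```

Call:
move_arm(linear=[[0.51,0.545,0],[0.51,0.545,0],[0.51,0.545,0],[0.51,0.545,0],[0.51,0.545,0],[0.51,0.545,0],[0.51,0.545,0],[0.51,0.545,0],[0.51,0.545,0],[0.51,0.545,0],[0.51,0.545,0],[0.51,0.545,0]], rot=[[0,0,0],[0,0,0],[0,0,0],[0,0,0],[0,0,0],[0,0,0],[0,0,0],[0,0,0],[0,0,0],[0,0,0],[0,0,0],[0,0,0]], gripper=[-1,-1,-1,-1,-1,-1,-1,-1,-1,-1,-1,-1])

```text
time: 1.1
eef_pos: [0.4508, -0.3273, 0.245]
tcp_rot: [[0.944, 0.329, -0.001], [0.329, -0.944, 0.0], [-0.0, -0.001, -1.0]]
wrist_force: [-0.1, -0.8, 0.0]
width: 0.0855
gripper_force: 0.0
```

Call:
move_arm(linear=[[0.51,0.545,0],[0.51,0.545,0],[0.51,0.545,0],[0.51,0.545,0],[0,0,-0.3],[0,0,-0.3],[0,0,0],[0,0,0]], rot=[[0,0,0],[0,0,0],[0,0,0],[0,0,0],[0,0,0],[0,0,0],[0,0,0],[0,0,0]], gripper=[-1,-1,-1,-1,-1,-1,-1,-1])

```text
time: 1.77
eef_pos: [0.5302, -0.2417, 0.2199]
tcp_rot: [[0.945, 0.328, -0.003], [0.328, -0.945, 0.001], [-0.003, -0.002, -1.0]]
wrist_force: [-0.2, 0.7, -0.3]
width: 0.0855
gripper_force: 0.0
```

```bash
python3 - <<'E'
from h import *
s=robot.observe(); np.savez('pics/s2.npz',**s); im=snap('wrist','w2.png'); print(s['eef_pos'],s['tcp_rot'],s['q'],s['time'],im.keys(),im['T_tool_cam'])
E
```

```text
[ 0.53024364 -0.24172318  0.21987351] [[ 0.94473026  0.32783399 -0.00309942]
 [ 0.32783892 -0.94473283  0.00123272]
 [-0.00252399 -0.0021807  -0.99999444]] [-2.56704745e+01  2.25522475e+01  9.98960667e+01 -1.56916277e-02
  5.77423395e+01  4.52003576e+01] 1.7667 dict_keys(['frame', 'K', 'T_tool_cam']) [[ 2.32070467e-04  9.53878767e-01  3.00192011e-01  7.73577156e-02]
 [ 9.99999815e-01 -3.90032793e-04  4.66280150e-04 -7.05698202e-04]
 [ 5.61859463e-04  3.00191848e-01 -9.53878681e-01 -1.28237671e-01]
 [ 0.00000000e+00  0.00000000e+00  0.00000000e+00  1.00000000e+00]]
```

View pics/w2.png

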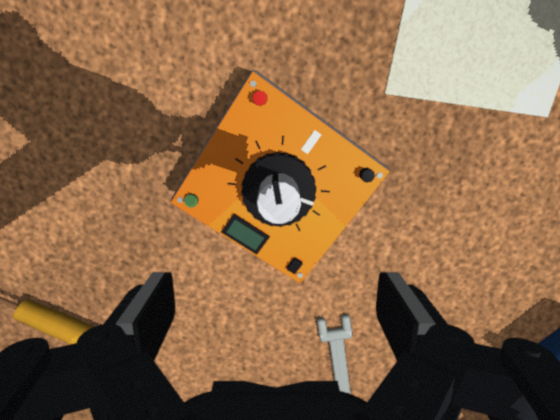

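The wrist view shows the silver top near (279,200), the mark near (312,142) and the ring's white line near (307,203). I'll enlarge this one too.

```bash
python3 - <<'E'
from h import *
f=cv2.imread('pics/w2.png')[115:235,220:360]
cv2.imwrite('pics/c2.png',cv2.resize(f,None,fx=5,fy=5,interpolation=cv2.INTER_CUBIC))
E
```

```text
(no output)
```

View pics/c2.png

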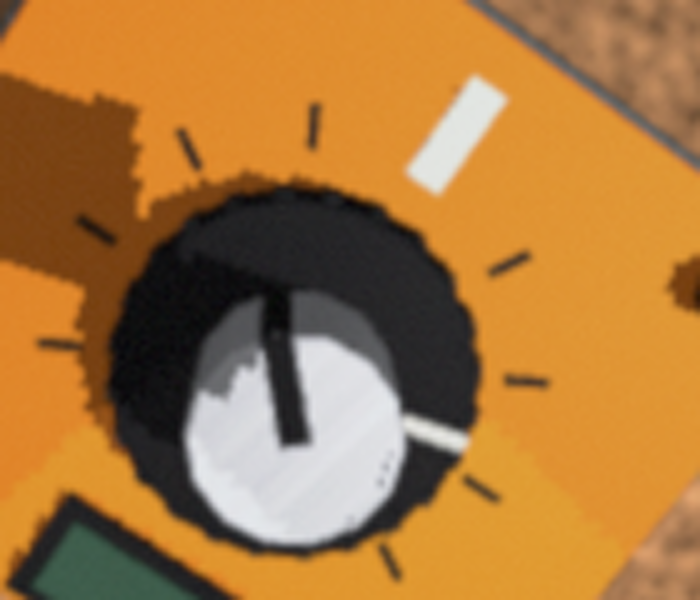

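The crop puts the silver top centre at (296,441) and the line's rim end at (278,337). The mark runs (423,183) to (490,87), and the ring centre is (296,370) with its white line ending at (466,441).

```bash
cat >> h.py <<'E'
ang=lambda d: np.degrees(np.arctan2(d[1],d[0]))
E
python3 - <<'E'
from h import *
s=dict(np.load('pics/s2.npz'))
P=lambda u,v,z: ray('w2.png',220+(u-2)/5,115+(v-2)/5,z,s)
k=P(296,441,.095);r=P(296,370,.061);l=P(278,337,.095);m0=P(423,183,.045);m1=P(490,87,.045)
kr=P(407,441,.095);print('diam',2*np.linalg.norm(kr-k),'linelen',np.linalg.norm(l-k),'mark',np.linalg.norm(m1-m0),np.linalg.norm(m0-k),)
print('knob',k,'ring',r,'line',ang(l-k),'mark',ang(m1-m0),ang((m1+m0)/2-k),ang((m1+m0)/2-r),'outer',ang(P(466,441,.061)-r))
E
```

```text
diam 0.03364089986328661 linelen 0.01636850132042046 mark 0.019687365122302007 0.06330141947549837
knob [ 0.53298285 -0.24256916  0.095     ] ring [ 0.53536964 -0.24199729  0.061     ] line 28.74989265031897 mark -14.854303179754098 -15.675127040473772 -17.147182614125224 outer -94.06443300356601
```

Call:
move_arm(linear=[[0.075,-0.017,-0.3],[0,0,-0.4],[0,0,-0.4],[0,0,-0.5],[0,0,-0.5],[0,0,-0.5],[0,0,-0.4],[0,0,-0.25],[0,0,-0.1],[0,0,0],[0,0,0],[0,0,0]], rot=[[0,0,0],[0,0,0],[0,0,0],[0,0,0],[0,0,0],[0,0,0],[0,0,0],[0,0,0],[0,0,0],[0,0,0],[0,0,0],[0,0,0]], gripper=[-1,-1,-1,-1,-1,-1,-1,-1,-1,-1,-1,-1])

```text
time: 2.82
eef_pos: [0.5354, -0.2426, 0.0883]
tcp_rot: [[0.945, 0.328, 0.002], [0.328, -0.945, -0.001], [0.001, 0.001, -1.0]]
wrist_force: [0.6, -0.2, -0.4]
width: 0.0852
gripper_force: 0.0
```

Call:
move_arm(linear=[[-0.05,0,-0.1],[0,0,0],[0,0,0],[0,0,0],[0,0,0],[0,0,0]], rot=[[0,0,0],[0,0,0],[0,0,0],[0,0,0],[0,0,0],[0,0,0]], gripper=[-0.5,0,0,0,0,0])

```text
time: 3.32
eef_pos: [0.5329, -0.2422, 0.0834]
tcp_rot: [[0.944, 0.329, 0.0], [0.329, -0.944, -0.0], [0.0, 0.0, -1.0]]
wrist_force: [0.8, 0.8, 0.3]
width: 0.0428
gripper_force: 0.0
```

Call:
move_arm(linear=[[0,0,0],[0,0,0],[0,0,0],[0,0,0],[0,0,0],[0,0,0],[0,0,0],[0,0,0]], rot=[[0,0,0],[0,0,0],[0,0,0],[0,0,0],[0,0,0],[0,0,0],[0,0,0],[0,0,0]], gripper=[0.1,0.15,0.2,0.23,0.25,0.25,0.25,0.25])

```text
time: 3.98
eef_pos: [0.5335, -0.243, 0.0838]
tcp_rot: [[0.944, 0.329, 0.002], [0.329, -0.944, -0.001], [0.001, 0.002, -1.0]]
wrist_force: [0.7, -5.4, 3.1]
width: 0.0328
gripper_force: 38.3
```

Call:
move_arm(linear=[[0,0,0],[0,0,0],[0,0,0],[0,0,0],[0,0,0],[0,0,0],[0,0,0],[0,0,0],[0,0,0],[0,0,0],[0,0,0],[0,0,0]], rot=[[0,0,-0.53],[0,0,-0.53],[0,0,-0.53],[0,0,-0.53],[0,0,-0.53],[0,0,-0.53],[0,0,-0.53],[0,0,-0.53],[0,0,-0.53],[0,0,-0.53],[0,0,-0.53],[0,0,-0.53]], gripper=[0.25,0.25,0.25,0.25,0.25,0.25,0.25,0.25,0.25,0.25,0.25,0.25])

```text
time: 4.98
eef_pos: [0.5334, -0.2438, 0.0839]
tcp_rot: [[0.909, -0.418, 0.002], [-0.418, -0.909, -0.003], [0.003, 0.002, -1.0]]
wrist_force: [-0.6, -10.1, 2.5]
width: 0.0326
gripper_force: 38.2
```

Call:
move_arm(linear=[[0,0,0],[0,0,0],[0,0,0],[0,0,0]], rot=[[0,0,0],[0,0,0],[0,0,0],[0,0,0]], gripper=[0.25,0.25,0.25,0.25])

```text
time: 5.32
eef_pos: [0.5334, -0.2438, 0.0839]
tcp_rot: [[0.91, -0.415, 0.002], [-0.415, -0.91, -0.003], [0.003, 0.002, -1.0]]
wrist_force: [-1.6, -9.2, 2.4]
width: 0.0329
gripper_force: 38.2
```

```bash
python3 - <<'E'
from h import *
s=robot.observe(); np.savez('pics/s3.npz',**s); im=snap('wrist','w3.png'); R=s['tcp_rot']; print(s['eef_pos'],ang(R[:,0]),s['q'],s['wrist_force'],s['width'])
E
```

```text
[ 0.53342494 -0.24382705  0.08387142] -24.53399693132818 [-25.68637651  33.87871967 103.44426581  -0.12459676  42.52032987
  88.93945595] [-1.62595956 -9.21016106  2.35723936] 0.032870027248293465
```

View pics/w3.png

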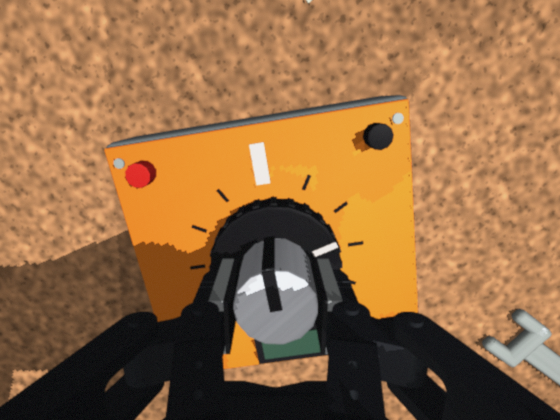

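The knob has turned with the gripper: its line, (269,240) to (276,308), now runs towards the mark at (259,163). I'll release it, rise and check.

Call:
move_arm(linear=[[0,0,0],[0,0,0],[0,0,0],[0,0,0],[0,0,0],[0,0,0]], rot=[[0,0,0],[0,0,0],[0,0,0],[0,0,0],[0,0,0],[0,0,0]], gripper=[0,-0.4,-1,-1,-1,-1])

```text
time: 5.87
eef_pos: [0.5327, -0.2419, 0.0832]
tcp_rot: [[0.91, -0.415, -0.0], [-0.415, -0.91, 0.0], [-0.0, -0.0, -1.0]]
wrist_force: [-0.1, -0.5, 0.4]
width: 0.0854
gripper_force: 0.0
```

Call:
move_arm(linear=[[0,0,0.3],[0,0,0.5],[0,0,0.5],[0,0,0.5],[0,0,0.5],[0,0,0.5],[0,0,0.4],[0,0,0.2],[0,0,0],[0,0,0],[0,0,0],[0,0,0]], rot=[[0,0,0],[0,0,0],[0,0,0],[0,0,0],[0,0,0],[0,0,0],[0,0,0],[0,0,0],[0,0,0],[0,0,0],[0,0,0],[0,0,0]], gripper=[-1,-1,-1,-1,-1,-1,-1,-1,-1,-1,-1,-1])

```text
time: 6.87
eef_pos: [0.5321, -0.2418, 0.2181]
tcp_rot: [[0.91, -0.415, -0.002], [-0.415, -0.91, 0.001], [-0.002, -0.0, -1.0]]
wrist_force: [-0.2, 1.3, 0.5]
width: 0.0857
gripper_force: 0.0
```

```bash
python3 - <<'E'
from h import *
s=robot.observe(); np.savez('pics/s4.npz',**s); im=snap('wrist','w4.png'); print(s['eef_pos'],s['time'])
f=im['frame'][100:240,190:350]
cv2.imwrite('pics/c4.png',cv2.resize(f,None,fx=4,fy=4,interpolation=cv2.INTER_CUBIC))
E
```

```text
[ 0.53207775 -0.24181526  0.21807468] 6.8667
```

View pics/c4.png

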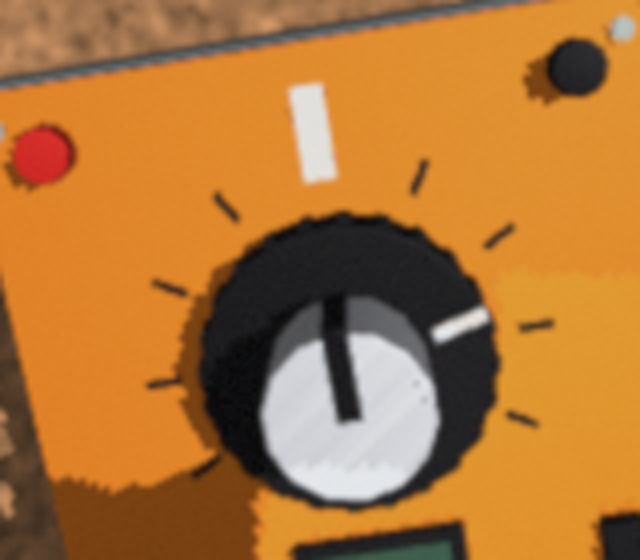

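The crop shows the top centre at (350,416) and the line from (349,420) to (336,333). The mark runs (320,182) to (306,86), and the ring's line ends at (488,316).

```bash
python3 - <<'E'
from h import *
s=dict(np.load('pics/s4.npz'))
P=lambda u,v,z: ray('w4.png',190+(u-1.5)/4,100+(v-1.5)/4,z,s)
k=P(350,416,.095);r=P(350,360,.061);l=P(336,333,.095);m0=P(320,182,.045);m1=P(306,86,.045)
print('knob',k,'ring',r,'line',ang(l-k),ang(l-P(349,420,.095)),'mark',ang(m1-m0),ang((m1+m0)/2-k),ang((m1+m0)/2-r),'outer',ang(P(488,316,.061)-r),ang(P(488,316,.061)-P(435,336,.061)))
s=dict(np.load('pics/s2.npz'))
P=lambda u,v,z: ray('w2.png',220+(u-2)/5,115+(v-2)/5,z,s)
print('outer before',ang(P(466,441,.061)-P(404,422,.061)))
E
```

```text
knob [ 0.53319977 -0.24288585  0.095     ] ring [ 0.53505543 -0.24391586  0.061     ] line -15.257949937341133 -16.30925329246369 mark -16.432564219562934 -15.329512033432284 -14.70179412838876 outer -96.3185306246823 -93.21811985791732
outer before -88.36952162288098
```

The knob line is within about 1° of the mark. I'll check the ring against one shared axis.

```bash
python3 - <<'E'
from h import *
import itertools
def W(f,sf,x0,y0,n,pts):
    s=dict(np.load(sf)); return [ray(f,x0+(u-(n-1)/2)/n,y0+(v-(n-1)/2)/n,.061,s) for u,v in pts]
a=np.array([.5332,-.2425,.061])
for X in (('w2.png','pics/s2.npz',220,115,5,[(466,441),(404,422)]),('w4.png','pics/s4.npz',190,100,4,[(488,316),(435,336)])):
    for p in W(*X): print(p, ang(p-a), np.linalg.norm(p-a))
E
```

```text
[ 0.5331129 -0.2737569  0.061    ] -90.15966767699557 0.031257022208966416
[ 0.53279274 -0.26250956  0.061     ] -91.1659927011108 0.020013706007093523
[ 0.53171546 -0.27407953  0.061     ] -92.69147614025394 0.03161440488648746
[ 0.53237774 -0.26230046  0.061     ] -92.37796010950846 0.019817528725012135
```

Call:
move_arm(linear=[[-0.3,-0.5,0.2],[-0.5,-0.5,0.1],[-0.5,-0.5,0],[-0.5,-0.5,0],[-0.5,-0.5,0],[-0.5,-0.5,0],[-0.5,-0.5,0],[-0.5,-0.5,0],[-0.5,-0.5,0],[-0.5,-0.5,0],[-0.3,-0.3,0],[0,0,0]], rot=[[0,0,0],[0,0,0],[0,0,0],[0,0,0],[0,0,0],[0,0,0],[0,0,0],[0,0,0],[0,0,0],[0,0,0],[0,0,0],[0,0,0]], gripper=[-1,-1,-1,-1,-1,-1,-1,-1,-1,-1,-1,-1])

```text
time: 7.92
eef_pos: [0.3265, -0.456, 0.2305]
tcp_rot: [[0.908, -0.418, -0.001], [-0.418, -0.908, 0.0], [-0.001, 0.0, -1.0]]
wrist_force: [0.6, 0.4, -0.2]
width: 0.0853
gripper_force: 0.0
```

```bash
python3 - <<'E'
from h import *
im=snap('top','top5.png')
g=[cv2.resize(x[240:300,385:445],None,fx=6,fy=6,interpolation=cv2.INTER_CUBIC) for x in (cv2.imread('pics/top1.png'),im['frame'])]
cv2.imwrite('pics/c5.png',np.hstack(g))
E
```

```text
(no output)
```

View pics/c5.png

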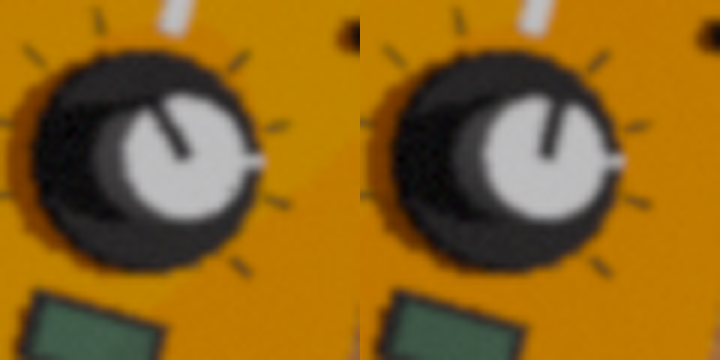

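In the before/after pair, the ring's white line is at the same place ((262,161) and (622,161) less 360). The knob's line now runs parallel to the mark. I'm handing the job in.

```bash
python3 -c "
from station import robot
print(robot.sign_off())"
```

```text
the job is handed in; nothing more can be done
None
```

The silver inner knob's black line now points at the white mark to within about 1° by the camera check; the black ring looks unmoved in the before/after top views, the headlamp was not touched, the knob is released, and the job is handed in.

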